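# Set off 15 cm along the chopping board with a pocket tape measure

## Task

Pick up the blue tape measure by its case, hook the end of its tape over the left end of the wooden chopping board (left as the robot sees it) and draw the case back along the board, against the tape's spring, until about 15 cm of tape is out. Stand the case upright on the board with the tape lying straight along the board and the hook still holding on to its end, press the red lock on top of the case fully down, and leave it so. Leave the board and the egg timer and the lemon where they are.

Things in the scene. Friction and masses are not known exactly. Their poses are not given: they have to be found in the camera images.
- board: Loose thick wooden chopping board of 2.3 kg, 250 mm (x) by 330 mm (y), flat top 59 mm above the worktop. Origin at the centre of its underside; its own y axis runs along the long side towards its left end (that end is the face at +165 mm; its lower 14 mm is set back).
- tape_mid (a point): Centre of the blue case of the pocket tape measure (loose, 0.45 kg; starts on a cork pad 18 mm high, hook overhanging it). The case is 68 mm long (x), 38 wide (y), 60 high, flat-sided; this point is 30 mm above its sole. x: the way the tape comes out; z: up. Grip it across its width. On the board its rubber sole keeps it in place when released, with the tape drawn out.
- tape_hook (a point): Steel hook at the end of the yellow tape, which is stiff and runs 3 mm above sole level. The point: middle of the hook face that looks back to the case, 2 mm above sole level; with the tape in, 48 mm ahead of the case's centre. The hook is 20 mm wide, 3 thick and hangs 10 mm below sole level, so it catches the board's end when the case is on the board. Axes as the case's.
- tape_blade (a joint): Length of tape drawn out, m: 0 fully in (14 mm then show before the case, so the length showing is this plus 14 mm), at most 0.18. A spring pulls it in with 0.8 N at 0, 1.4 N at 0.15.
- tape_lock (a joint): Red lock button on top of the case, 24 x 20 mm, 4 mm behind the case's centre: 0 up (free; its top is 40.5 mm above the case's centre), 0.005 fully down (locked, the tape can no longer run in; top 35.5 mm above). It stays where it is pushed; pushing it down takes about 3 N.
- timer: Red and white wind-up egg timer, 66 mm across, 54 mm high; bystander. Origin at the centre of its underside.
- lemon: Lemon, 78 x 55 x 56 mm; bystander. Origin at the centre of its underside.

How it is judged:
By the outcome, as a careful person would: the job done as asked, in the order asked, and still so for the second after the job is handed in, with the robot touching nothing.
It also fails if it takes over 51 s, if anything falls off the work surface, if the arm or the gripper's body presses on something with over 40 N, if the wrist force passes 120 N, or if a joint passes its speed limit or range.

## Robot

A 7-joint arm with a two-finger parallel gripper is mounted at the origin on a cart in front of the work surface, level with it; the furniture and walls round the work are solid. World frame = base frame: x ahead of the robot, y to its left, z up, the work surface at z = 0. Lengths are in m, angles in rad, forces in N, time in s.
With the tool pointing down it reaches from about 0.35 to 0.9 m from the base axis. Payload 19.9 kg.
Tool frame: the origin (TCP) lies midway between the tips of the shut fingers; the grasp point (between the pads) lies 19 mm behind it; z points along the fingers, y is the line along which they close (so a half turn about z gives the same grasp; the last joint's range is limited). The gripper opens to 85 mm and grips with 20 to 120 N. Pads are 22 mm wide; open, the fingers measure 114 mm over their backs; the gripper's body (76 mm by 85 mm) begins 54 mm behind the grasp point. The pads swing forward as they close: fully open they stand 13 mm farther back than shut.
Start: joints at [-1.258, 0.417, -0.01, 1.614, 0.005, 1.111, -0.053], TCP at [0.217, 0.586, 0.231] pointing down, gripper open.
Joint ranges: [-2.81, 2.81], [-0.39, 2.02], [-1.27, 1.25], [0.06, 2.57], [-1.19, 4.33], [0.19, 2], [-2.82, 2.82]. Speed limits (rad/s): [1.89, 1.89, 2.39, 2.39, 3.01, 3.01, 3.01].

## Interface

Orientations are given as a unit quaternion [x, y, z, w].
In Python, from bench import env gives the robot as it stands.
- The arm moves only by the tool carry_out, never from a script. Its argument "increments" is text: rows parted by semicolons, each of 6 numbers parted by spaces: the shift along the tool's x, y, z in m, then the turn, a rotation vector about the tool's x, y, z in rad. A call has 1 to 8 rows; each row is the pose to reach, as a shift and turn from the pose commanded when the call began, along the tool's axes at that moment; what a row does not reach only later rows make up. A row lasts 1/12 s, in which the tool goes at most 41.7 mm and 7.16 degrees, less where a joint would pass 70% of its speed; a pose out of reach is approached as far as the arm can. A call with a gripper value outside its range is refused whole. "hand" is the finger opening in m, from 0 to 0.0854, set as the call begins (left out, the last holds). The fingers move at their own pace and stop on an object; "squeeze" is the grip in N (left out, the last holds). Time passes only in rows, so rows that repeat a pose let the fingers close. It gives the time, the measured TCP pose, the force, the opening and the grip force at its end, in the units of the state.
- env.get_state(): the state, without advancing time (a new reading comes with each control period).
- env.grab_frame(name): name is "side" or "top" or "wrist"; returns (picture, depth): 400x640x3 uint8, blue, green, red; 400x640 float32, m along the optical axis (not along the pixel's ray), 0 where there is no reading.
- env.camera_model(name): a dict with "fx", "fy", "cx", "cy" (pixels), "T" (4x4, takes a point from camera to world coordinates); the wrist camera has in their place "mount" (4x4, takes a point from camera to tool coordinates, whose origin is the TCP and whose axes are the flange's). Camera axes: x right, y down, z forward; pixel columns grow to the right and rows downward; lengths in m; the calibration is good to about 2 mm. A picture is of the moment at which its call begins: read the wrist's pose just before it. camera_model takes no time and is no camera call.
- env.finish_job(): hands the job in; it is judged then, once.
The state is a dict: "time_s": time; "joint_pos": joint angles; "joint_velocities": joint speeds; "tau": joint torques, N m; "position": TCP position; "tool_rot": TCP orientation; "contact_force": force on the tool from outside, world axes, zero at the start; "moment": the same for the moment, N m; "gripper_width": opening from 0.0 (shut) to 1.0 (fully open); "finger_force": force on a finger pad.
Only numpy, scipy, OpenCV 4.12 (cv2) and the standard library are available. Lean on these libraries where they do the work, as an engineer would, in place of code of your own. Each camera call takes 0.05 s, during which the arm holds its last target. There are 200 camera calls.

## Working session

There is one attempt and no reset: what is moved stays moved. The work goes in short steps, Python scripts to look and compute and a tool call to move; the robot and the scene stay as the last step left them, time stands still between calls to the robot, and variables do not carry over. Pictures are saved under pics/ and viewed, at most 10 in all, crops included, and the job is handed in when it is done.

Besides the shell and the picture viewer there is one more tool, called after ">>>" as a command line: name --argument value ..., lists and objects as JSON in quotes. carry_out: Moves the arm, as the interface text tells. Its arguments: {"type":"object","properties":{"increments":{"type":"string"},"hand":{"type":"number"},"squeeze":{"type":"number"}},"required":["increments"]}

```bash
mkdir -p pics; ls; cat > h.py <<'E'
import numpy as np,cv2
from bench import env
from scipy.spatial.transform import Rotation as R
def T_of(n,s=None):
    m=env.camera_model(n)
    if 'T' in m: return m,np.array(m['T'])
    A=np.eye(4);A[:3,:3]=R.from_quat(s['tool_rot']).as_matrix();A[:3,3]=s['position']
    return m,A@np.array(m['mount'])
def grab(n):
    s=env.get_state();p,d=env.grab_frame(n);m,T=T_of(n,s)
    np.savez('pics/%s.npz'%n,p=p,d=d,T=T,k=[m['fx'],m['fy'],m['cx'],m['cy']]);return p,d
def cloud(n):
    z=np.load('pics/%s.npz'%n);d=z['d'];fx,fy,cx,cy=z['k']
    v,u=np.mgrid[:400,:640]
    P=np.stack([(u-cx)/fx*d,(v-cy)/fy*d,d],-1)
    return z['p'],P@z['T'][:3,:3].T+z['T'][:3,3],d>0
E
python3 - <<'E'
from h import *
a,_=grab('top');b,_=grab('side')
cv2.imwrite('pics/a.png',a);cv2.imwrite('pics/b.png',b)
s=env.get_state();print({k:np.round(v,3) for k,v in s.items()})
for n in('top','side'):print(np.round(T_of(n)[1],3))
E
```

```text
pics
{'time_s': np.float64(0.1), 'joint_pos': array([-1.257,  0.418, -0.01 ,  1.614,  0.005,  1.111, -0.053]), 'joint_velocities': array([-0.   , -0.001, -0.001, -0.002, -0.   ,  0.002,  0.   ]), 'tau': array([ 1.0000e-03, -8.6585e+01,  6.8000e-01, -4.3564e+01,  1.9000e-02,
        5.0000e-03, -0.0000e+00]), 'position': array([0.217, 0.586, 0.231]), 'tool_rot': array([ 0.176,  0.984, -0.001, -0.   ]), 'contact_force': array([-0.791, -0.626, -0.223]), 'moment': array([ 0.066, -0.029,  0.003]), 'finger_force': np.float64(0.0), 'gripper_width': np.float64(1.003)}
[[-1.10e-02 -9.84e-01  1.80e-01  3.15e-01]
 [-1.00e+00  1.10e-02 -1.00e-03  3.70e-02]
 [-1.00e-03 -1.80e-01 -9.84e-01  1.43e+00]
 [ 0.00e+00  0.00e+00  0.00e+00  1.00e+00]]
[[ 0.815 -0.374  0.444  0.103]
 [-0.58  -0.542  0.608 -0.608]
 [ 0.014 -0.752 -0.659  0.753]
 [ 0.     0.     0.     1.   ]]
```

View pics/a.png

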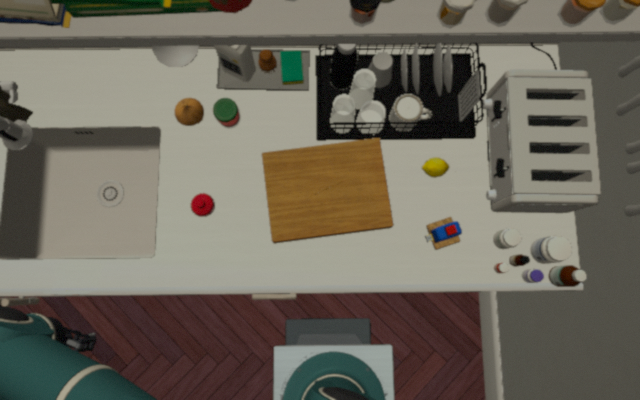

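View pics/b.png

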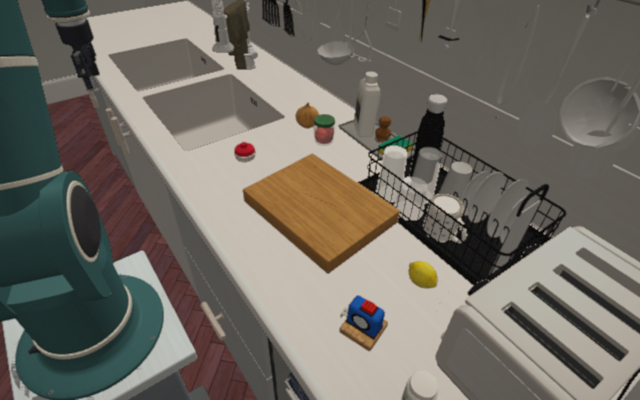

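The top view shows the board with corners near (263,152), (380,139), (392,228) and (273,241). The tape case is at about (446,231) with its hook to the left at (429,238), the lemon at (435,167) and the timer at (202,205). Next I measure them.

```bash
python3 - <<'E'
from h import *
for n in('top','side'):
    p,P,ok=cloud(n);hsv=cv2.cvtColor(p,cv2.COLOR_BGR2HSV).astype(int);H,S,V=[hsv[...,i] for i in range(3)]
    z=P[...,2]
    # board
    m=ok&(abs(z-.059)<.008)&(S>60)&(H>5)&(H<25)&(abs(P[...,0]-.5)<.3)&(abs(P[...,1])<.3)
    k,l,st,c=cv2.connectedComponentsWithStats(m.astype(np.uint8));i=1+st[1:,4].argmax();q=P[l==i]
    r=cv2.minAreaRect(q[:,:2].astype(np.float32)*1000);print(n,'board',r,np.median(q[:,2]),cv2.boxPoints(r).round(0).tolist())
    g=ok&(P[...,1]<-.15)&(P[...,1]>-.5)&(P[...,0]<.6)&(P[...,0]>.2)
    for nm,mm in(('blue',(H>100)&(H<130)&(S>120)),('red',((H<6)|(H>174))&(S>150)),('cork',(H>8)&(H<22)&(S>70)&(z>.008)&(z<.028)),('yel',(H>=22)&(H<35)&(S>100))):
        q=P[g&mm]
        if len(q)<4: print(nm,len(q));continue
        print(nm,len(q),cv2.minAreaRect(q[:,:2].astype(np.float32)*1000),'z',np.percentile(q[:,2],[2,50,98]).round(3))
    q=P[g&(H>100)&(H<130)&(S>120)&(z>.07)]
    if len(q)>4: print('bluetop',cv2.minAreaRect(q[:,:2].astype(np.float32)*1000))
p=np.load('pics/top.npz')['p'];s=np.load('pics/side.npz')['p']
a=cv2.resize(p[200:270,400:490],None,fx=6,fy=6,interpolation=2);b=cv2.resize(s[280:360,320:410],None,fx=5.25,fy=5.25,interpolation=2)
b=cv2.resize(b,(int(b.shape[1]*0.55),420)) if 0 else b[:420,:250] if 0 else b
cv2.imwrite('pics/c.png',cv2.resize(np.hstack([cv2.resize(a,(400,311)),cv2.resize(b,(350,311))]),None,fx=1,fy=1))
E
```

```text
top board ((571.4948120117188, 13.860198974609375), (250.85398864746094, 330.4604187011719), 6.975756645202637) 0.05934776533066832 [[427.0, 163.0], [467.0, -165.0], [716.0, -135.0], [676.0, 193.0]]
blue 245 ((450.9814147949219, -305.5158996582031), (34.19664001464844, 65.74415588378906), 17.274494171142578) z [0.04  0.076 0.082]
red 80 ((400.92059326171875, -393.3554382324219), (220.70965576171875, 41.67118453979492), 62.259822845458984) z [0.055 0.087 0.093]
cork 329 ((403.1980895996094, -366.59112548828125), (247.52867126464844, 95.17780303955078), 51.39134979248047) z [0.012 0.018 0.025]
yel 9 ((440.603271484375, -273.90924072265625), (15.586014747619629, 2.1661548614501953), 16.466598510742188) z [0.019 0.028 0.032]
bluetop ((450.98480224609375, -305.5736389160156), (34.067626953125, 65.62968444824219), 17.480512619018555)
side board ((567.7236938476562, 11.414016723632812), (252.6246337890625, 332.81219482421875), 6.8568115234375) 0.0596626556063089 [[422.0, 162.0], [462.0, -169.0], [713.0, -139.0], [673.0, 192.0]]
blue 624 ((418.06805419921875, -243.77377319335938), (38.23057556152344, 214.56617736816406), 23.100818634033203) z [0.027 0.075 0.08 ]
red 142 ((449.88323974609375, -314.27581787109375), (20.32032012939453, 23.617143630981445), 16.713876724243164) z [0.08  0.088 0.091]
cork 635 ((481.2767639160156, -236.17843627929688), (260.40423583984375, 114.49370574951172), 60.55479049682617) z [0.01  0.018 0.027]
yel 0
bluetop ((446.9674072265625, -312.4120178222656), (34.207763671875, 64.41725158691406), 18.025983810424805)
```

View pics/c.png

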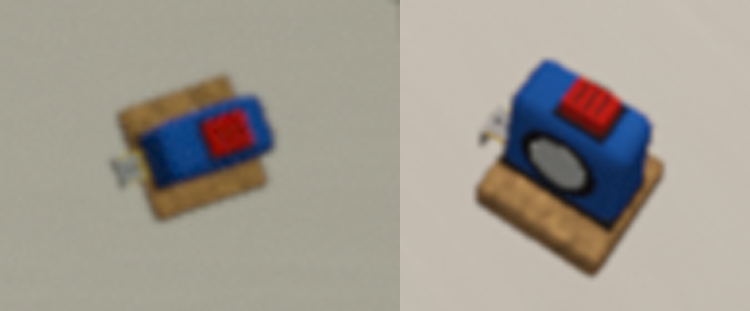

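```bash
cat >> h.py <<'E'
def pose(psi):
    a=np.radians(psi);y=np.array([np.cos(a),np.sin(a),0]);z=np.array([0,0,-1.]);return np.stack([np.cross(y,z),y,z],1)
def plan(pos,psi):
    s=env.get_state();A=R.from_quat(s['tool_rot']).as_matrix()
    d=A.T@(np.array(pos)-s['position']);w=R.from_matrix(A.T@pose(psi)).as_rotvec()
    print('t',round(s['time_s'],2),'pos',np.round(s['position'],4),'ang',np.degrees(np.arctan2(A[1,1],A[0,1])).round(2),'tilt',A[2,:2].round(4),'F',np.round(s['contact_force'],2),'grip',s['finger_force'].round(1),'\n inc',np.round(d,4),np.round(w,4),'J',np.round(s['joint_pos'],2))
E
python3 -c "
from h import *
plan([.4495,-.3095,.2],17.3)"
```

```text
Traceback (most recent call last):
  File "h.py", line 22, in plan
    print('t',round(s['time_s'],2),'pos',np.round(s['position'],4),'ang',np.degrees(np.arctan2(A[1,1],A[0,1])).round(2),'tilt',A[2,:2].round(4),'F',np.round(s['contact_force'],2),'grip',s['finger_force'].round(1),'\n inc',np.round(d,4),np.round(w,4),'J',np.round(s['joint_pos'],2))
                                                                                                                                                                                          ^^^^^^^^^^^^^^^^^^^^^^^
AttributeError: 'float' object has no attribute 'round'
```

```bash
sed -i "s/s\['finger_force'\].round(1)/round(float(s['finger_force']),1)/" h.py
python3 -c "
from h import *
plan([.4495,-.3095,.2],17.3)"
```

```text
t 0.1 pos [0.217  0.5858 0.2307] ang 69.67 tilt [-0.0001 -0.0011] F [-0.79 -0.63 -0.22] grip 0.0 
 inc [-0.529  -0.7587  0.0316] [-1.000e-03  6.000e-04  9.141e-01] J [-1.26  0.42 -0.01  1.61  0.    1.11 -0.05]
```

>>> carry_out --increments "-.529 -.759 .02 0 0 .914;-.529 -.759 .02 0 0 .914;-.529 -.759 .02 0 0 .914;-.529 -.759 .02 0 0 .914;-.529 -.759 .02 0 0 .914;-.529 -.759 .02 0 0 .914;-.529 -.759 .02 0 0 .914;-.529 -.759 .02 0 0 .914"

```text
time_s: 0.77
position: [0.3006, 0.2615, 0.2239]
tool_rot: [0.596, 0.803, -0.0, -0.0]
contact_force: [2.3, -0.5, -0.4]
gripper_width: 1.001
finger_force: 0.0
```

```bash
python3 -c "
from h import *
plan([.4495,-.3095,.2],17.3)"
```

```text
t 0.77 pos [0.3006 0.2615 0.2239] ang 16.86 tilt [ 0.0002 -0.0003] F [ 2.33 -0.54 -0.45] grip 0.0 
 inc [-0.5896 -0.0232  0.0237] [-0.0003 -0.0002 -0.0076] J [-1.05  0.    0.26  2.15 -0.    0.99 -0.5 ]
```

>>> carry_out --increments "-.59 -.023 .02 0 0 0;-.59 -.023 .02 0 0 0;-.59 -.023 .02 0 0 0;-.59 -.023 .02 0 0 0;-.59 -.023 .02 0 0 0;-.59 -.023 .02 0 0 0;-.59 -.023 .02 0 0 0;-.59 -.023 .02 0 0 0"

```text
time_s: 1.43
position: [0.3873, -0.0603, 0.213]
tool_rot: [0.593, 0.805, 0.001, 0.0]
contact_force: [1.7, 1.0, 0.1]
gripper_width: 1.003
finger_force: 0.0
```

```bash
python3 -c "
from h import *
plan([.4495,-.3095,.2],17.3)"
```

```text
t 1.43 pos [ 0.3873 -0.0603  0.213 ] ang 17.31 tilt [0.0002 0.0011] F [1.72 1.03 0.07] grip 0.0 
 inc [-0.2564 -0.0148  0.0129] [ 0.0011 -0.0002  0.0001] J [-0.67 -0.01  0.75  2.19  0.01  0.96  0.38]
```

>>> carry_out --increments "-.256 -.015 .013 0 0 0;-.256 -.015 .013 0 0 0;-.256 -.015 .013 0 0 0;-.256 -.015 .013 0 0 0;-.256 -.015 .013 0 0 0;-.256 -.015 .013 0 0 0;-.256 -.015 .013 0 0 0;-.256 -.015 .013 0 0 0"

```text
time_s: 2.1
position: [0.4483, -0.3101, 0.1992]
tool_rot: [0.594, 0.804, -0.001, -0.0]
contact_force: [-1.2, -0.2, -0.5]
gripper_width: 1.004
finger_force: 0.0
```

```bash
python3 - <<'E'
from h import *
plan([.4495,-.3095,.2],17.3)
p,d=grab('wrist');cv2.imwrite('pics/w1.png',p)
p,P,ok=cloud('wrist')
hsv=cv2.cvtColor(p,cv2.COLOR_BGR2HSV).astype(int);H,S,V=[hsv[...,i] for i in range(3)]
g=ok&(abs(P[...,0]-.45)<.08)&(abs(P[...,1]+.3)<.1);z=P[...,2]
for nm,mm in(('bluetop',(H>100)&(H<130)&(S>120)&(z>.07)),('blue',(H>100)&(H<130)&(S>120)),('red',((H<6)|(H>174))&(S>150)&(z>.06)),('hooky',(H>=22)&(H<35)&(S>100))):
    q=P[g&mm]
    if len(q)>4:print(nm,len(q),cv2.minAreaRect(q[:,:2].astype(np.float32)*1000),np.percentile(q[:,2],[2,50,98]).round(4))
E
```

```text
t 2.1 pos [ 0.4483 -0.3101  0.1992] ang 17.06 tilt [-0.001  -0.0024] F [-1.21 -0.25 -0.52] grip 0.0 
 inc [ 0.0003  0.0013 -0.0008] [-0.0024  0.001  -0.0042] J [-0.13  0.42  0.85  1.87 -0.36  1.02  1.18]
bluetop 1642 ((448.5586853027344, -307.5234375), (37.45189666748047, 64.56150817871094), 17.571514129638672) [0.0722 0.0783 0.081 ]
blue 1827 ((448.52093505859375, -307.4042053222656), (37.45189666748047, 64.81163024902344), 17.571514129638672) [0.0419 0.0781 0.081 ]
red 568 ((450.3492126464844, -312.9703063964844), (21.346609115600586, 25.33600425720215), 16.532630920410156) [0.0812 0.0895 0.0909]
```

View pics/w1.png

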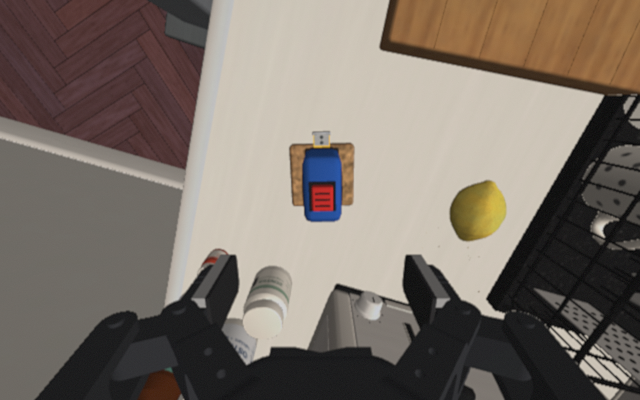

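The wrist view shows the case at (322,185), its button at (322,197) and its hook at (320,138). It is clear of the bottles and the lemon at finger level. I descend.

>>> carry_out --increments ".001 .0013 .08 -.002 .001 .006;.001 .0013 .12 -.002 .001 .006;.001 .0013 .15 -.002 .001 .006;.001 .0013 .167 -.002 .001 .006;.001 .0013 .167 -.002 .001 .006;.001 .0013 .167 -.002 .001 .006;.001 .0013 .167 -.002 .001 .006"

```text
time_s: 2.73
position: [0.4511, -0.3058, 0.0352]
tool_rot: [0.595, 0.804, 0.001, 0.001]
contact_force: [-0.3, -0.3, 0.6]
gripper_width: 0.999
finger_force: 0.0
```

```bash
python3 -c "
from h import *
plan([.449,-.3085,.032],17.3)"
```

```text
t 2.73 pos [ 0.4511 -0.3058  0.0352] ang 16.99 tilt [-0.0003  0.0035] F [-0.32 -0.31  0.58] grip 0.0 
 inc [-0.002  -0.0029  0.0032] [ 0.0035  0.0003 -0.0053] J [ 0.03  0.65  0.66  1.97 -0.6   0.73  1.35]
```

>>> carry_out --increments "-.002 -.002 .003 .003 0 -.005;-.002 -.002 .003 .003 0 -.005;-.002 -.002 .003 .003 0 -.005"

```text
time_s: 2.98
position: [0.4496, -0.3085, 0.0313]
tool_rot: [0.593, 0.805, 0.0, 0.0]
contact_force: [-0.5, 0.0, 1.1]
gripper_width: 1.002
finger_force: 0.0
```

```bash
python3 -c "
from h import *
plan([.449,-.3085,.032],17.3)"
```

```text
t 2.98 pos [ 0.4496 -0.3085  0.0313] ang 17.26 tilt [-0.0003  0.0007] F [-0.46  0.05  1.07] grip 0.0 
 inc [ 0.0001 -0.0006 -0.0007] [ 0.0007  0.0003 -0.0007] J [ 0.04  0.66  0.66  1.97 -0.6   0.72  1.36]
```

Close on it (40 N).

>>> carry_out --increments "0 0 0 0 0 0;0 0 0 0 0 0;0 0 0 0 0 0;0 0 0 0 0 0;0 0 0 0 0 0;0 0 0 0 0 0;0 0 0 0 0 0;0 0 0 0 0 0" --hand 0.02 --squeeze 40

```text
time_s: 3.65
position: [0.449, -0.3082, 0.0301]
tool_rot: [0.593, 0.805, 0.0, -0.001]
contact_force: [-2.3, 2.0, 6.0]
gripper_width: 0.436
finger_force: 40.1
```

>>> carry_out --increments "0 0 -.04 0 0 0;0 0 -.08 0 0 0;0 0 -.12 0 0 0;0 0 -.12 0 0 0"

```text
time_s: 3.98
position: [0.4508, -0.3103, 0.1559]
tool_rot: [0.593, 0.805, 0.001, 0.003]
contact_force: [1.9, -0.3, -2.6]
gripper_width: 0.442
finger_force: 43.9
```

```bash
python3 -c "
from h import *
plan([.5546,.1387,.15],6.97)"
```

```text
t 3.98 pos [ 0.4508 -0.3103  0.1559] ang 17.2 tilt [-0.0041  0.0043] F [ 1.85 -0.35 -2.61] grip 43.9 
 inc [0.3983 0.2319 0.0053] [0.0047 0.0037 0.1785] J [-0.09  0.48  0.82  1.9  -0.43  0.94  1.23]
```

>>> carry_out --increments ".398 .232 0 0 0 .18;.398 .232 0 0 0 .18;.398 .232 0 0 0 .18;.398 .232 0 0 0 .18;.398 .232 0 0 0 .18;.398 .232 0 0 0 .18;.398 .232 0 0 0 .18;.398 .232 0 0 0 .18"

```text
time_s: 4.65
position: [0.5231, 0.0163, 0.1496]
tool_rot: [0.663, 0.749, -0.0, -0.001]
contact_force: [1.8, 0.6, -4.4]
gripper_width: 0.439
finger_force: 43.8
```

```bash
python3 -c "
from h import *
plan([.5546,.1387,.15],6.97)"
```

```text
t 4.65 pos [0.5231 0.0163 0.1496] ang 6.94 tilt [ 0.001  -0.0018] F [ 1.76  0.57 -4.43] grip 43.8 
 inc [ 0.1177  0.0461 -0.0004] [-0.0018 -0.001  -0.0005] J [-0.77  0.46  0.85  1.96 -0.43  0.92  0.43]
```

>>> carry_out --increments ".118 .046 0 0 0 0;.118 .046 0 0 0 0;.118 .046 0 0 0 0;.118 .046 0 0 0 0;.118 .046 0 0 0 0;.118 .046 0 0 0 0"

```text
time_s: 5.15
position: [0.5544, 0.1365, 0.1493]
tool_rot: [0.663, 0.749, -0.001, -0.001]
contact_force: [-1.1, -0.4, -5.3]
gripper_width: 0.439
finger_force: 43.7
```

```bash
python3 - <<'E'
from h import *
plan([.5546,.1387,.15],6.97)
w,_=grab('wrist');s,_=grab('side')
cv2.imwrite('pics/w2.png',np.vstack([w,cv2.resize(s[120:270,200:420],(640,436))])[:,:] if 0 else np.vstack([cv2.resize(w,(480,300)),cv2.resize(s[140:260,230:422],(480,300),interpolation=2)]))
E
```

```text
t 5.15 pos [0.5544 0.1365 0.1493] ang 6.95 tilt [-0.     -0.0023] F [-1.09 -0.44 -5.31] grip 43.7 
 inc [ 0.0021  0.0005 -0.0007] [-0.0023  0.     -0.0003] J [-0.91  0.54  0.81  1.84 -0.47  0.96  0.23]
```

View pics/w2.png

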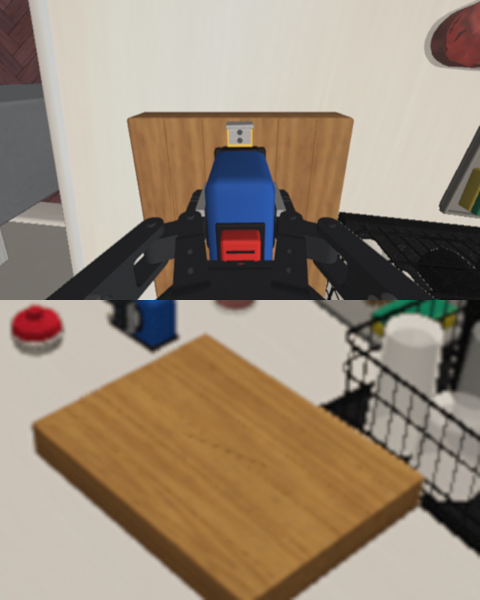

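The wrist view shows the case held square, the hook at about (320,176) full-res, and the board's left edge at row ~155. I now measure the hook against the edge.

```bash
python3 - <<'E'
from h import *
p,P,ok=cloud('wrist');z=P[...,2]
hsv=cv2.cvtColor(p,cv2.COLOR_BGR2HSV).astype(int);H,S,V=[hsv[...,i] for i in range(3)]
s=env.get_state()
for u in (200,230,260,290,350,380,410,440):
    c=P[:,u];v=np.where(ok[:,u]&(abs(c[:,2]-.059)<.006)&(c[:,1]>.05))[0];i=v[0];print(u,i,c[i].round(4),c[i+20].round(4))
g=ok&(z>.09);g[:155]=0;g[205:]=0;g[:,:295]=0;g[:,345:]=0
q=P[g&(S<60)];print('hook top',len(q),q.mean(0).round(4),cv2.minAreaRect(q[:,:2].astype(np.float32)*1000),np.percentile(q[:,2],[5,50,95]).round(4))
q=P[g&(H>100)&(H<130)&(S>120)];print(len(q),q[:,2].max())
b=ok&(H>100)&(H<130)&(S>120)&(z>.17);b[:190]=0;b[:,:270]=0;b[:,370:]=0;q=P[b];print('bluetop',len(q),cv2.minAreaRect(q[:,:2].astype(np.float32)*1000),np.median(q[:,2]))
# lines
for v in range(160,200,6): print(v,P[v,320].round(4),p[v,320])
E
```

```text
200 155 [0.4499 0.1647 0.0558] [0.4512 0.1487 0.0598]
230 155 [0.4743 0.1674 0.0547] [0.4761 0.1517 0.0598]
260 155 [0.4993 0.1707 0.056 ] [0.501  0.1548 0.0602]
290 155 [0.5239 0.1736 0.0554] [0.5258 0.1578 0.0601]
350 155 [0.5734 0.1795 0.055 ] [0.5754 0.1638 0.06  ]
380 155 [0.5979 0.1827 0.0561] [0.6001 0.1669 0.0603]
410 155 [0.6231 0.1854 0.0544] [0.625  0.1698 0.0597]
440 155 [0.6475 0.1886 0.0552] [0.6491 0.1731 0.0612]
hook top 1118 [0.5484 0.1785 0.1437] ((548.2443237304688, 177.18287658691406), (26.619464874267578, 18.334827423095703), 9.760048866271973) [0.1358 0.1436 0.1499]
171 0.15724401686094336
bluetop 8257 ((553.5025634765625, 143.18930053710938), (38.56476593017578, 53.609458923339844), 7.2021050453186035) 0.1967606309962939
160 [0.5491 0.1735 0.0611] [ 62 101 138]
166 [0.5479 0.1856 0.1417] [128 128 132]
172 [0.5483 0.1828 0.1437] [136 140 142]
178 [0.5486 0.1797 0.1441] [77 79 76]
184 [0.549  0.1767 0.1452] [94 97 98]
190 [0.5495 0.1729 0.1438] [106 106 105]
196 [0.5498 0.1701 0.1455] [29 63 80]
```

>>> carry_out --increments ".005 .0005 .03 -.002 0 0;.005 .0005 .05 -.002 0 0;.005 .0005 .065 -.002 0 0;.005 .0005 .07 -.002 0 0;.005 .0005 .07 -.002 0 0;.005 .0005 .07 -.002 0 0"

```text
time_s: 5.75
position: [0.555, 0.1411, 0.0806]
tool_rot: [0.663, 0.748, 0.001, 0.0]
contact_force: [0.4, -0.3, -4.0]
gripper_width: 0.434
finger_force: 43.5
```

```bash
python3 - <<'E'
from h import *
plan([.5542,.1402,.075],6.95)
w,_=grab('wrist')
p,P,ok=cloud('wrist');z=P[...,2]
hsv=cv2.cvtColor(p,cv2.COLOR_BGR2HSV).astype(int);H,S,V=[hsv[...,i] for i in range(3)]
b=ok&(H>100)&(H<130)&(S>120);b[:190]=0;b[:,:270]=0;b[:,370:]=0;q=P[b&(z>.1)];print('top',np.percentile(q[:,2],[50,90]))
for v in range(120,200,5): print(v,P[v,320].round(4),P[v,270].round(4))
E
```

```text
t 5.75 pos [0.555  0.1411 0.0806] ang 6.87 tilt [0.0006 0.0013] F [ 0.44 -0.26 -4.05] grip 43.5 
 inc [-0.0008 -0.0009  0.0056] [ 0.0013 -0.0006 -0.0015] J [-0.86  0.63  0.74  1.88 -0.56  0.84  0.29]
top [0.12809194 0.13010356]
120 [0.5463 0.2099 0.002 ] [0.5091 0.2054 0.0012]
125 [0.5468 0.2063 0.0013] [0.5094 0.2018 0.0015]
130 [0.5472 0.2026 0.0009] [0.5096 0.1981 0.0015]
135 [0.5476 0.1989 0.0014] [0.5098 0.1944 0.0013]
140 [0.5481 0.1952 0.0017] [0.51   0.1906 0.001 ]
145 [0.5485 0.1914 0.0012] [0.5105 0.187  0.0024]
150 [ 5.490e-01  1.874e-01 -1.000e-04] [0.5105 0.183  0.0013]
155 [0.5494 0.1838 0.0016] [0.5109 0.1793 0.0022]
160 [0.5499 0.1798 0.0012] [0.5112 0.1754 0.0025]
165 [0.5487 0.1905 0.0723] [0.5112 0.171  0.0006]
170 [0.5489 0.1887 0.0761] [0.5149 0.1727 0.0237]
175 [0.5492 0.1858 0.0755] [0.5171 0.1727 0.0374]
180 [0.5495 0.1833 0.0761] [0.5194 0.1732 0.0515]
185 [0.5499 0.1805 0.0759] [0.5209 0.1725 0.06  ]
190 [0.5502 0.1777 0.076 ] [0.5211 0.1695 0.0603]
195 [0.5506 0.1746 0.075 ] [0.5215 0.1667 0.0612]
```

>>> carry_out --increments "0 0 .004 .001 0 -.001;0 0 .007 .001 0 -.001;0 0 .007 .001 0 -.001;0 0 .007 .001 0 -.001"

```text
time_s: 6.13
position: [0.5546, 0.1418, 0.073]
tool_rot: [0.663, 0.749, 0.0, -0.0]
contact_force: [-0.7, 0.3, -4.7]
gripper_width: 0.441
finger_force: 43.7
```

>>> carry_out --increments "0 0 .001 0 0 0;0 0 .001 0 0 0;0 0 .001 0 0 0"

```text
time_s: 6.38
position: [0.5547, 0.1418, 0.072]
tool_rot: [0.663, 0.749, 0.0, -0.0]
contact_force: [-0.2, 0.3, -4.8]
gripper_width: 0.44
finger_force: 43.7
```

>>> carry_out --increments "0 0 .001 0 0 0;0 0 .001 0 0 0;0 0 .001 0 0 0"

```text
time_s: 6.63
position: [0.5548, 0.1418, 0.0712]
tool_rot: [0.663, 0.749, 0.0, -0.0]
contact_force: [-1.5, -0.1, 0.6]
gripper_width: 0.442
finger_force: 44.2
```

>>> carry_out --increments "0 0 .001 0 0 0;0 0 .001 0 0 0;0 0 .001 0 0 0"

```text
time_s: 6.88
position: [0.5548, 0.1418, 0.0711]
tool_rot: [0.663, 0.749, 0.001, -0.001]
contact_force: [-10.6, -0.3, 24.4]
gripper_width: 0.439
finger_force: 46.9
```

>>> carry_out --increments "0 0 -.0025 0 0 0;0 0 -.0025 0 0 0;-.005 0 -.0025 0 0 0;-.01 0 -.0025 0 0 0;-.015 0 -.0025 0 0 0;-.025 0 -.0025 0 0 0;-.035 0 -.0025 0 0 0;-.035 0 -.0025 0 0 0"

```text
time_s: 7.55
position: [0.5592, 0.104, 0.0726]
tool_rot: [0.664, 0.748, -0.0, 0.0]
contact_force: [-1.0, -0.8, -4.9]
gripper_width: 0.441
finger_force: 43.8
```

```bash
python3 - <<'E'
from h import *
plan([.5746,-.020,.0725],6.95)
w,_=grab('wrist');cv2.imwrite('pics/w3.png',w)
E
```

```text
t 7.55 pos [0.5592 0.104  0.0726] ang 6.82 tilt [-0.0003 -0.0001] F [-0.99 -0.75 -4.95] grip 43.8 
 inc [-1.249e-01  6.000e-04  1.000e-04] [-0.0001  0.0003 -0.0022] J [-0.79  0.64  0.73  1.89 -0.57  0.83  0.36]
```

View pics/w3.png

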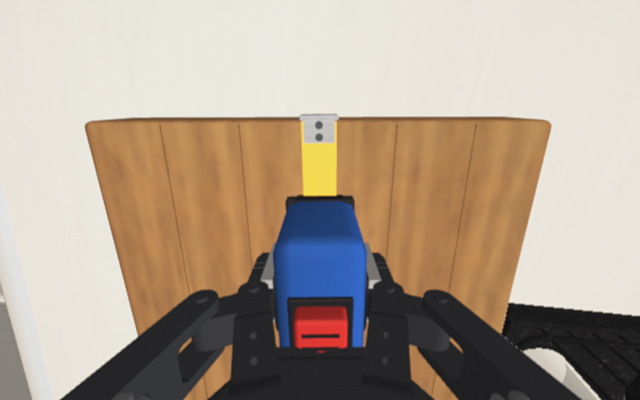

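The hook has caught the board's end at (320,117), and the tape is paying out straight along the board from (320,195).

>>> carry_out --increments "-.01 0 0 0 0 -.002;-.022 0 0 0 0 -.002;-.035 0 0 0 0 -.002;-.048 0 0 0 0 -.002;-.06 0 0 0 0 -.002;-.07 0 0 0 0 -.002;-.076 0 0 0 0 -.002;-.08 0 0 0 0 -.002"

```text
time_s: 8.27
position: [0.5688, 0.0265, 0.0724]
tool_rot: [0.662, 0.749, 0.0, -0.0]
contact_force: [1.2, 1.4, -4.4]
gripper_width: 0.442
finger_force: 43.3
```

>>> carry_out --increments "-.01 0 0 0 0 0;-.02 0 0 0 0 0;-.03 0 0 0 0 0;-.038 0 0 0 0 0;-.042 0 0 0 0 0;-.043 0 0 0 0 0;-.043 0 0 0 0 0;-.043 0 0 0 0 0"

```text
time_s: 8.93
position: [0.574, -0.0146, 0.0723]
tool_rot: [0.662, 0.75, 0.0, -0.0]
contact_force: [0.6, 2.7, -4.0]
gripper_width: 0.443
finger_force: 43.2
```

```bash
python3 - <<'E'
from h import *
plan([.5746,-.020,.0725],6.95)
w,_=grab('wrist');t,_=grab('top');s,_=grab('side')
cv2.imwrite('pics/w4.png',np.vstack([cv2.resize(w,(480,300)),cv2.resize(s[140:260,230:422],(480,300),interpolation=2)]))
for n in('top','side'):
    p,P,ok=cloud(n);hsv=cv2.cvtColor(p,cv2.COLOR_BGR2HSV).astype(int);H,S,V=[hsv[...,i] for i in range(3)]
    m=ok&(abs(P[...,2]-.059)<.008)&(S>60)&(H>5)&(H<25)&(abs(P[...,0]-.5)<.3)&(abs(P[...,1])<.3)
    q=P[m];print(n,cv2.minAreaRect(q[:,:2].astype(np.float32)*1000))
p,P,ok=cloud('wrist');hsv=cv2.cvtColor(p,cv2.COLOR_BGR2HSV).astype(int);H,S,V=[hsv[...,i] for i in range(3)]
y=ok&(H>=22)&(H<35)&(S>150);y[:,:280]=0;y[:,360:]=0;q=P[y];print('tape',cv2.minAreaRect(q[:,:2].astype(np.float32)*1000),q[:,2].mean())
v=np.where(y[:,320])[0];print(P[v[0],320],P[v[-1],320])
E
```

```text
t 8.93 pos [ 0.574  -0.0146  0.0723] ang 7.13 tilt [ 0.001  -0.0002] F [ 0.61  2.75 -3.96] grip 43.2 
 inc [-0.0054 -0.0001 -0.0002] [-0.0002 -0.001   0.0031] J [-0.57  0.64  0.72  1.88 -0.57  0.83  0.57]
top ((609.7036743164062, 41.380157470703125), (544.5056762695312, 311.760009765625), 83.30963897705078)
side ((575.9417114257812, -52.624755859375), (249.98773193359375, 462.3506774902344), 7.017626762390137)
tape ((562.7479858398438, 64.73348999023438), (18.41044044494629, 93.3623046875), 7.730733394622803) 0.06546508784047621
[0.55814393 0.10972949 0.06575969] [0.56934292 0.01913989 0.0655763 ]
```

View pics/w4.png

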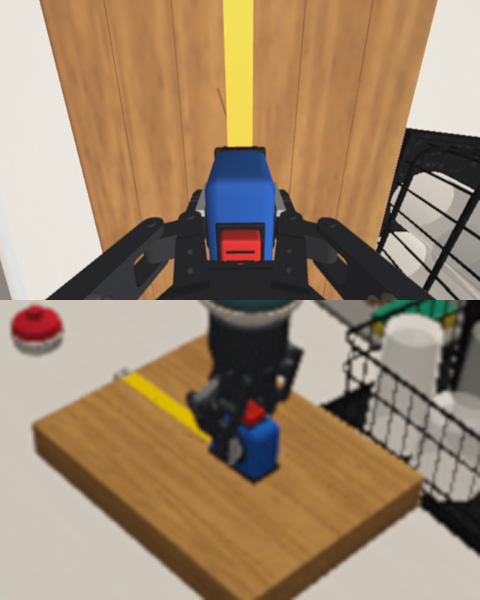

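The tape is drawn straight and the hook is at the board's left end. I pull the last 5 mm, then set down.

>>> carry_out --increments "-.005 0 0 0 -.001 .003;-.005 0 0 0 -.001 .003;-.005 0 0 0 -.001 .003;-.005 0 .001 0 -.001 .003;-.005 0 .001 0 -.001 .003;-.005 0 .001 0 -.001 .003"

```text
time_s: 9.58
position: [0.5746, -0.0199, 0.0713]
tool_rot: [0.663, 0.749, -0.0, 0.0]
contact_force: [0.7, 1.4, -4.5]
gripper_width: 0.439
finger_force: 43.8
```

>>> carry_out --increments "0 0 .0005 0 0 0;0 0 .0005 0 0 0;0 0 .0005 0 0 0"

```text
time_s: 9.83
position: [0.5746, -0.02, 0.0712]
tool_rot: [0.663, 0.749, 0.0, -0.0]
contact_force: [-3.9, 2.4, 5.9]
gripper_width: 0.443
finger_force: 44.7
```

>>> carry_out --increments "0 0 0 0 0 0;0 0 0 0 0 0;0 0 0 0 0 0;0 0 0 0 0 0;0 0 0 0 0 0;0 0 0 0 0 0" --hand 0.07

```text
time_s: 10.33
position: [0.5746, -0.0201, 0.0708]
tool_rot: [0.663, 0.749, -0.0, 0.0]
contact_force: [0.1, -0.1, 0.2]
gripper_width: 0.818
finger_force: 0.0
```

>>> carry_out --increments "0 0 -.02 0 0 0;0 0 -.05 0 0 0;0 0 -.085 0 0 0;0 0 -.12 0 0 0;0 0 -.12 0 0 0;0 0 -.12 0 0 0"

```text
time_s: 10.83
position: [0.5754, -0.0199, 0.1925]
tool_rot: [0.663, 0.749, 0.001, 0.001]
contact_force: [0.5, 0.1, -0.0]
gripper_width: 0.82
finger_force: 0.0
```

>>> carry_out --increments "0 0 0 0 0 0;0 0 0 0 0 0;0 0 0 0 0 0;0 0 0 0 0 0;0 0 0 0 0 0;0 0 0 0 0 0;0 0 0 0 0 0;0 0 0 0 0 0" --hand 0

```text
time_s: 11.5
position: [0.5746, -0.02, 0.1908]
tool_rot: [0.663, 0.749, -0.0, 0.0]
contact_force: [0.6, -0.4, -0.7]
gripper_width: -0.001
finger_force: 0.0
```

```bash
python3 - <<'E'
from h import *
w,_=grab('wrist')
p,P,ok=cloud('wrist');hsv=cv2.cvtColor(p,cv2.COLOR_BGR2HSV).astype(int);H,S,V=[hsv[...,i] for i in range(3)];z=P[...,2]
g=ok&(z<.2)
for nm,mm in(('bluetop',(H>100)&(H<130)&(S>120)&(z>.1)),('red',((H<6)|(H>174))&(S>150)&(z>.1)),('tape',(H>=22)&(H<35)&(S>150)&(z<.08))):
    q=P[g&mm]
    if len(q)>4:print(nm,len(q),cv2.minAreaRect(q[:,:2].astype(np.float32)*1000),np.percentile(q[:,2],[2,50,98]).round(4))
plan([.575,-.024,.11],6.95)
cv2.imwrite('pics/w5.png',w)
E
```

```text
bluetop 2342 ((574.1820678710938, -18.978679656982422), (37.46620559692383, 64.57093811035156), 7.804104328155518) [0.1055 0.1192 0.1219]
red 806 ((575.272705078125, -25.507984161376953), (21.158401489257812, 26.484968185424805), 7.704119682312012) [0.1225 0.1307 0.1322]
tape 3580 ((721.6942138671875, 98.10558319091797), (341.7573547363281, 126.04562377929688), 7.631580352783203) [0.0122 0.0642 0.0659]
t 11.55 pos [ 0.5746 -0.02    0.1908] ang 6.93 tilt [-0.0004 -0.0002] F [-0.3  -0.71 -0.29] grip 0.0 
 inc [-0.004  -0.0001  0.0808] [-0.0002  0.0004 -0.0003] J [-0.66  0.49  0.85  1.8  -0.42  1.04  0.47]
```

View pics/w5.png

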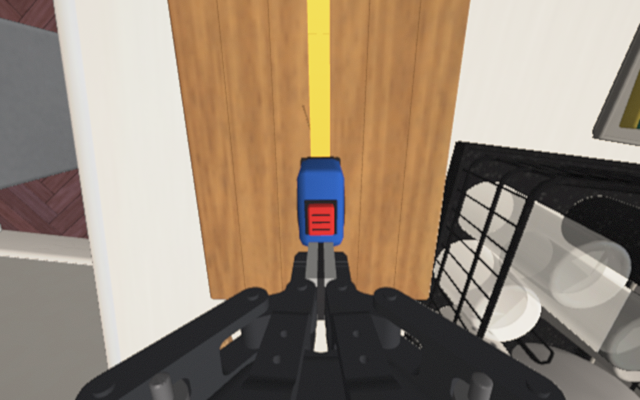

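The case stands upright at (321,200) with the tape straight and the button at (321,219). I move the shut tips above the button, then press.

>>> carry_out --increments "-.0045 0 .02 0 0 0;-.0045 0 .04 0 0 0;-.0045 0 .055 0 0 0;-.0045 0 .055 0 0 0;-.0045 0 .055 0 0 0"

```text
time_s: 11.97
position: [0.575, -0.0246, 0.1358]
tool_rot: [0.663, 0.749, -0.001, -0.0]
contact_force: [-0.4, 1.5, 0.4]
gripper_width: -0.002
finger_force: 0.0
```

```bash
python3 -c "
from h import *
plan([.5753,-.0245,.1245],6.95)"
```

```text
t 11.97 pos [ 0.575  -0.0246  0.1358] ang 6.92 tilt [-0.0006 -0.0012] F [-0.38  1.45  0.4 ] grip 0.0 
 inc [0.0001 0.0004 0.0113] [-0.0012  0.0006 -0.0005] J [-0.61  0.56  0.79  1.84 -0.49  0.94  0.53]
```

>>> carry_out --increments "0 0 .002 0 0 0;0 0 .004 0 0 0;0 0 .006 0 0 0;0 0 .008 0 0 0;0 0 .009 0 0 0;0 0 .01 0 0 0;0 0 .01 0 0 0;0 0 .01 0 0 0"

```text
time_s: 12.63
position: [0.5752, -0.0245, 0.1259]
tool_rot: [0.663, 0.749, -0.0, 0.0]
contact_force: [0.6, 0.5, 1.4]
gripper_width: -0.004
finger_force: 0.6
```

>>> carry_out --increments "0 0 .001 0 0 0;0 0 .001 0 0 0;0 0 .001 0 0 0"

```text
time_s: 12.88
position: [0.5752, -0.0245, 0.1248]
tool_rot: [0.663, 0.749, -0.0, 0.0]
contact_force: [0.3, -0.4, 1.2]
gripper_width: -0.005
finger_force: 0.9
```

>>> carry_out --increments "0 0 .0007 0 0 0;0 0 .0007 0 0 0;0 0 .0007 0 0 0"

```text
time_s: 13.13
position: [0.5754, -0.0245, 0.1246]
tool_rot: [0.663, 0.749, 0.0, 0.0]
contact_force: [-1.9, 0.8, 10.0]
gripper_width: 0.002
finger_force: 4.9
```

>>> carry_out --increments "0 0 .0005 0 0 0;0 0 .0005 0 0 0;0 0 .0005 0 0 0"

```text
time_s: 13.38
position: [0.5755, -0.0246, 0.1245]
tool_rot: [0.663, 0.749, 0.0, 0.0]
contact_force: [-3.9, 1.4, 18.0]
gripper_width: 0.002
finger_force: 8.6
```

Hard stop reached (18 N), so the button is fully down. I retreat straight up and check.

>>> carry_out --increments "0 0 -.003 0 0 0;0 0 -.02 0 0 0;0 0 -.05 0 0 0;0 0 -.085 0 0 0;0 0 -.12 0 0 0;0 0 -.15 0 0 0;0 0 -.15 0 0 0;0 0 -.15 0 0 0"

```text
time_s: 14.05
position: [0.5755, -0.0244, 0.2748]
tool_rot: [0.663, 0.749, 0.001, 0.001]
contact_force: [0.2, 0.5, -1.4]
gripper_width: 0.003
finger_force: 0.0
```

```bash
python3 - <<'E'
from h import *
w,_=grab('wrist');s,_=grab('side')
p,P,ok=cloud('wrist');hsv=cv2.cvtColor(p,cv2.COLOR_BGR2HSV).astype(int);H,S,V=[hsv[...,i] for i in range(3)];z=P[...,2]
g=ok&(z<.2)&(abs(P[...,0]-.57)<.06)
for nm,mm in(('bluetop',(H>100)&(H<130)&(S>120)&(z>.1)),('red',((H<6)|(H>174))&(S>150)&(z>.1)),('tape',(H>=22)&(H<35)&(S>150)&(abs(z-.063)<.008))):
    q=P[g&mm];print(nm,len(q),cv2.minAreaRect(q[:,:2].astype(np.float32)*1000),np.percentile(q[:,2],[2,50,98]).round(4))
for n in ['side']:
    p,P,ok=cloud(n);hsv=cv2.cvtColor(p,cv2.COLOR_BGR2HSV).astype(int);H,S,V=[hsv[...,i] for i in range(3)]
    m=ok&(abs(P[...,2]-.059)<.008)&(S>60)&(H>5)&(H<25)&(abs(P[...,0]-.55)<.2)&(abs(P[...,1])<.25)
    k,l,st,c=cv2.connectedComponentsWithStats(m.astype(np.uint8));i=1+st[1:,4].argmax();q=P[l==i];print(n,cv2.minAreaRect(q[:,:2].astype(np.float32)*1000))
cv2.imwrite('pics/w6.png',np.vstack([cv2.resize(w,(480,300)),cv2.resize(s[140:260,230:422],(480,300),interpolation=2)]))
E
```

```text
bluetop 1423 ((573.8517456054688, -19.46295166015625), (36.12569808959961, 65.58769226074219), 7.836535453796387) [0.1084 0.1193 0.1225]
red 448 ((574.6381225585938, -25.29897689819336), (20.44955825805664, 25.359956741333008), 7.512921333312988) [0.1221 0.1257 0.1272]
tape 2226 ((559.480712890625, 87.2386245727539), (18.140470504760742, 146.0327606201172), 7.247385501861572) [0.0625 0.0644 0.066 ]
side ((567.967529296875, 12.293975830078125), (252.271728515625, 333.75860595703125), 7.176551342010498)
```

View pics/w6.png

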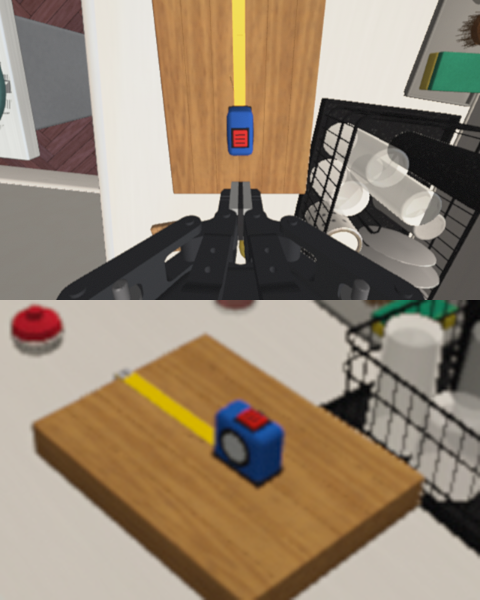

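The case stands upright on the board with the tape straight and the hook at the left end. The button is 5 mm lower than before and the board has not moved.

```bash
python3 -c "
from bench import env
print(env.finish_job())"
```

```text
the job is handed in; nothing more can be done
None
```

I've handed the job in at about 14 s on the robot's clock: the tape is hooked over the board's left end, about 15 cm is drawn out straight along the board, the case stands upright, and the lock is fully down; the board measured unmoved and I never touched the timer or lemon.

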